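# Stand the reagent bottles in their fitting holders

### The arm

A 6-joint arm with a two-finger parallel gripper is mounted at the origin on a cart in front of the work surface, level with it; the furniture and walls round the work are solid. World frame = base frame: x ahead of the robot, y to its left, z up, the work surface at z = 0. Lengths are in m, angles in degrees, forces in N, time in s.
With the tool pointing down it reaches from about 0.375 to 0.9 m from the base axis. Payload 3.1 kg.
Tool frame: the origin (TCP) lies on the centre line of the jaws, within the pads' length; the fingertips stand 8 mm ahead of it and the grasp point (between the pads) lies 11 mm behind it; z points along the fingers, y is the line along which they close (so a half turn about z gives the same grasp; the last joint's range is limited). The gripper opens to 87 mm and grips with 3 to 60 N. Pads are 19 mm wide; open, the fingers measure 117 mm over their backs; the gripper's body (75 mm by 190 mm) begins 51 mm behind the grasp point.
Start: joints at [-84.368, 30.224, 82.088, -0, 67.689, -10.227], TCP at [0.171, -0.601, 0.231] pointing down, gripper open.
Joint ranges: [-176.69, 176.69], [-43.24, 126.21], [12.49, 139.97], [-82, 262], [0, 151.66], [-163.58, 163.58]. Speed limits (degrees/s): [159.86, 159.86, 180, 180, 180, 180].

### API

Orientations are given as a 3x3 rotation matrix whose columns are the frame's x, y, z axes.
In Python, from rig import * gives the robot as it stands.
- The arm moves only by the tool step_arm, never from a script. Its argument "targets" is a list of rows, each a list of 5 numbers: the opening, from -1 (shut) to 1 (fully open), then the shift along the world's x, y, z normalised to -1 to 1, where 1 is 0.25 m, then the turn about the world's z normalised to -1 to 1, where 1 is 180 degrees. In form: [[fingers, x, y, z, turn], ...]. A call has 1 to 20 rows; each row is the pose to reach, as a shift and turn from the pose commanded when the call began, turning the shorter way round; what a row does not reach only later rows make up. A row lasts 1/10 s, in which the tool goes at most 50 mm and 8.59 degrees, less where a joint would pass 70% of its speed; a pose out of reach is approached as far as the arm can. A call with a number of a shift or a turn outside -1 to 1 is refused whole. A call with a gripper value outside its range is refused whole. The fingers move at their own pace and stop on an object; the grip force is fixed at half the most. Time passes only in rows, so rows that repeat a pose let the fingers close. It gives the time, the measured TCP pose, the force, the opening and the grip force at its end, in the units of the state.
- read_state(): the state, without advancing time (a new reading comes with each control period).
- capture(name): name is "scene" or "top"; returns a dict with "color" (480x640x3 uint8, red, green, blue), "mtx" (3x3 intrinsics, pixels), "pose" (4x4, takes a point from camera to world coordinates). Camera axes: x right, y down, z forward; pixel columns grow to the right and rows downward; lengths in m; the calibration is good to about 2 mm. A picture is of the moment at which its call begins. There is no depth.
- hand_in(): hands the job in; it is judged then, once.
The state is a dict: "time_s": time; "joint_positions": joint angles; "qvel": joint speeds; "tau": joint torques, N m; "position": TCP position; "tcp_rot": TCP orientation; "force": force on the tool from outside, world axes, zero at the start; "moment": the same for the moment, N m; "opening": opening from 0.0 (shut) to 1.0 (fully open); "grasp_force": force on a finger pad.
Only numpy, scipy, OpenCV 4.12 (cv2) and the standard library are available. Lean on these libraries where they do the work, as an engineer would, in place of code of your own. Each camera call takes 0.05 s, during which the arm holds its last target. There are 200 camera calls.

### The job

Put the four screw-cap containers from the left of the worktop into the four steel holders on the right, each standing upright and fully down in the holder of its own size: first the large amber bottle, then the two white bottles (one in each of the two equal holders, either way round), and last the small vial. Do not drop or tip any of them, and leave the petri dish and the glass beaker where they are.

Things in the scene. Friction and masses are not known exactly. Their poses are not given: they have to be found in the camera images.
- amber_bottle: the largest bottle: brown, black screw cap, 122 mm tall, body 62 mm diameter, straight up to 80 mm high (grip it there, round the body; above that a sloping shoulder); cap 34 mm diameter from 100 to 122 mm high; about 0.18 to 0.37 kg. Origin at the centre of its underside, z up along its axis; round, so yaw does not matter. Starts upright on the left (+y) half of the work area.
- white_bottle_1: middle-sized white bottle (red cap and band), 96 mm tall, body 54 mm diameter, straight up to 63 mm high (grip it there, round the body; above that a sloping shoulder); cap 30 mm diameter from 74 to 96 mm high; about 0.1 to 0.2 kg. Origin at the centre of its underside, z up along its axis; round, so yaw does not matter. Starts upright on the left (+y) half of the work area.
- white_bottle_2: middle-sized white bottle (blue cap and band), 92 mm tall, body 54 mm diameter, straight up to 60 mm high (grip it there, round the body; above that a sloping shoulder); cap 30 mm diameter from 70 to 92 mm high; about 0.1 to 0.2 kg. Origin at the centre of its underside, z up along its axis; round, so yaw does not matter. Starts upright on the left (+y) half of the work area.
- vial: small clear screw-cap vial, black cap, 62 mm tall, 24 to 26 mm diameter over its whole height (cap 40 to 62 mm high), grip it round the waist or cap; about 0.02 kg. Origin at the centre of its underside, z up along its axis; round, so yaw does not matter. Starts upright on the left (+y) half of the work area.
- holder_large: The largest holder, for the amber bottle. Fixed shallow round steel cup with flared lip, right (-y) half of the work area. Origin at the centre of its underside on the worktop; inner floor 5 mm and lip 22 mm above that; walls 3 mm; inside diameter 70 mm up to 14 mm high, widening to 82 mm at the lip; 88 mm over the lip.
- holder_mid_1: One of two equal middle-sized holders, for the two white bottles, one each, either way round. Fixed shallow round steel cup with flared lip, right (-y) half of the work area. Origin at the centre of its underside on the worktop; inner floor 5 mm and lip 22 mm above that; walls 3 mm; inside diameter 61 mm up to 14 mm high, widening to 73 mm at the lip; 79 mm over the lip.
- holder_mid_2: One of two equal middle-sized holders, for the two white bottles, one each, either way round. Fixed shallow round steel cup with flared lip, right (-y) half of the work area. Origin at the centre of its underside on the worktop; inner floor 5 mm and lip 22 mm above that; walls 3 mm; inside diameter 61 mm up to 14 mm high, widening to 73 mm at the lip; 79 mm over the lip.
- holder_small: The smallest holder, for the vial. Fixed shallow round steel cup with flared lip, right (-y) half of the work area. Origin at the centre of its underside on the worktop; inner floor 5 mm and lip 22 mm above that; walls 3 mm; inside diameter 34 mm up to 14 mm high, widening to 46 mm at the lip; 52 mm over the lip.
- petri_dish: bystander: flat round dish, 64 mm diameter, 14 mm high, loose on the worktop between the two halves; origin at the centre of its underside. Leave it alone.
- glass_beaker: bystander: open glass beaker, 62 mm diameter, 77 mm high, loose, behind the work area; origin at the centre of its underside. Leave it alone.
Not all that is in view belongs to the job. Leave any purple look-alike of the white_bottle_1 alone.

How it is judged:
By the outcome, as a careful person would: the job done as asked, in the order asked, and still so for the second after the job is handed in, with the robot touching nothing.
It also fails if it takes over 136 s, if anything falls off the work surface, if the arm or the gripper's body presses on something with over 40 N, if the wrist force passes 120 N, or if a joint passes its speed limit or range.

## Working session

There is one attempt and no reset: what is moved stays moved. The work goes in short steps, Python scripts to look and compute and a tool call to move; the robot and the scene stay as the last step left them, time stands still between calls to the robot, and variables do not carry over. Pictures are saved under pics/ and viewed, at most 14 in all, crops included, and the job is handed in when it is done.

Besides the shell and the picture viewer there is one more tool, called after "Emit:" as a command line: name --pt "numbers of a row" for each row, then --argument value for the rest. step_arm: Moves the arm, as the interface text tells. Scaled input: -1 to 1 covers 0.25 m each way for a shift and 180 degrees each way for a turn. Its arguments: {"type":"object","properties":{"targets":{"type":"array","items":{"type":"array","items":{"type":"number"}}}},"required":["targets"]}

```bash
mkdir -p pics; ls; cat > h.py <<'E'
from rig import *
import numpy as np, cv2
def save(n,f):
    c=capture(n); cv2.imwrite('pics/'+f,c['color'][:,:,::-1]); return c
def ray(c,u,v):
    d=c['pose'][:3,:3]@np.linalg.inv(c['mtx'])@np.array([u,v,1.]); return c['pose'][:3,3],d/np.linalg.norm(d)
def atz(c,u,v,z):
    o,d=ray(c,u,v); return o+d*(z-o[2])/d[2]
def tri(c1,p1,c2,p2):
    A=np.zeros((3,3));b=np.zeros(3)
    for c,p in((c1,p1),(c2,p2)):
        o,d=ray(c,*p);M=np.eye(3)-np.outer(d,d);A+=M;b+=M@o
    return np.linalg.solve(A,b)
def proj(c,X):
    T=np.linalg.inv(c['pose']);p=c['mtx']@(T[:3,:3]@np.array(X)+T[:3,3]);return p[:2]/p[2]
E
python3 - <<'E'
from h import *
import pickle
np.set_printoptions(precision=4,suppress=True)
d={}
for n in('scene','top'):
    d[n]=save(n,n+'0.png'); print(n,d[n]['mtx'],d[n]['pose'])
pickle.dump(d,open('c0.pkl','wb'))
print(read_state())
E
```

```text
pics
scene [[480.0399   0.     321.4714]
 [  0.     480.0399 244.2597]
 [  0.       0.       1.    ]] [[-0.6571 -0.5364  0.5296  0.0082]
 [-0.7536  0.4836 -0.4453  0.4843]
 [-0.0173 -0.6917 -0.722   0.8403]
 [ 0.      0.      0.      1.    ]]
top [[437.231    0.     325.4513]
 [  0.     437.231  241.3308]
 [  0.       0.       1.    ]] [[ 0.0015 -0.9825  0.1863  0.4029]
 [-0.9999 -0.0044 -0.0153  0.0041]
 [ 0.0158 -0.1863 -0.9824  1.1546]
 [ 0.      0.      0.      1.    ]]
{'time_s': 0.1, 'joint_positions': array([-84.3668,  30.273 ,  82.1483,  -0.0015,  67.6883, -10.2282]), 'qvel': array([ 0.1117, -0.1128, -0.2295, -0.0702,  0.0898, -0.0182]), 'tau': array([ -0.    , -44.0986, -17.715 ,   0.0635,   0.0534,  -0.    ]), 'position': array([ 0.1708, -0.6006,  0.2297]), 'tcp_rot': array([[ 0.9619,  0.2733, -0.0002],
       [ 0.2733, -0.9619,  0.0019],
       [ 0.0003, -0.0019, -1.    ]]), 'force': array([ 0.1331, -0.3925, -0.105 ]), 'moment': array([-0.0545,  0.0266,  0.0101]), 'grasp_force': 0.0, 'opening': 1.002535474314468}
```

View pics/scene0.png

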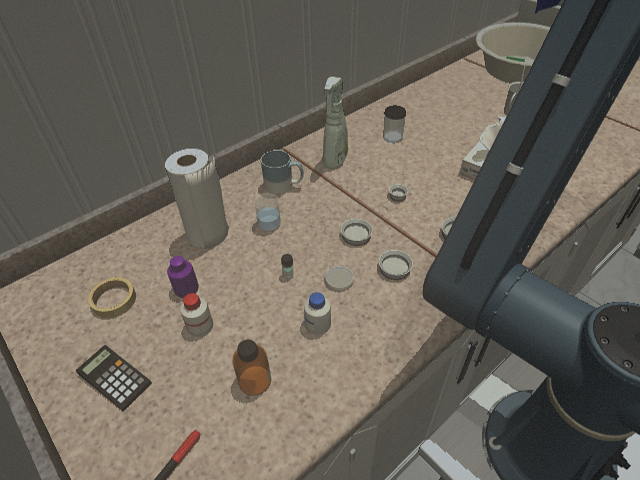

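View pics/top0.png

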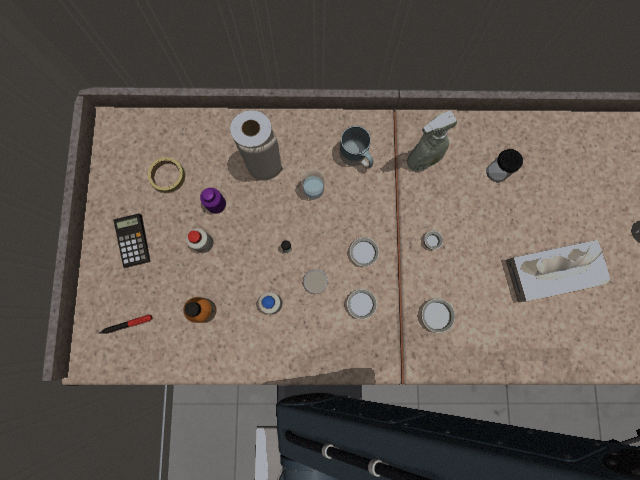

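The top view shows the amber bottle at (198,310), red-capped white at (198,239), blue-capped white at (270,303) and vial at (286,246). Holders are at (363,252), (361,304), (436,316) and, smallest, (432,241). The dish is at (316,281) and the beaker at (314,186).
Look-alikes: for white_bottle_1, the purple bottle (212,201), rejected by colour. For the vial, the spice jar (509,163), which is too big and on the right. For the amber bottle, none.
I'll check this in close crops.

```bash
python3 - <<'E'
import cv2
a=cv2.imread('pics/top0.png')[180:340,180:460]
s=cv2.imread('pics/scene0.png')[170:400,170:450]
cv2.imwrite('pics/topc.png',cv2.resize(a,None,fx=2.8,fy=2.8,interpolation=cv2.INTER_CUBIC))
cv2.imwrite('pics/scc.png',cv2.resize(s,None,fx=2.6,fy=2.6,interpolation=cv2.INTER_CUBIC))
E
```

```text
(no output)
```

View pics/topc.png

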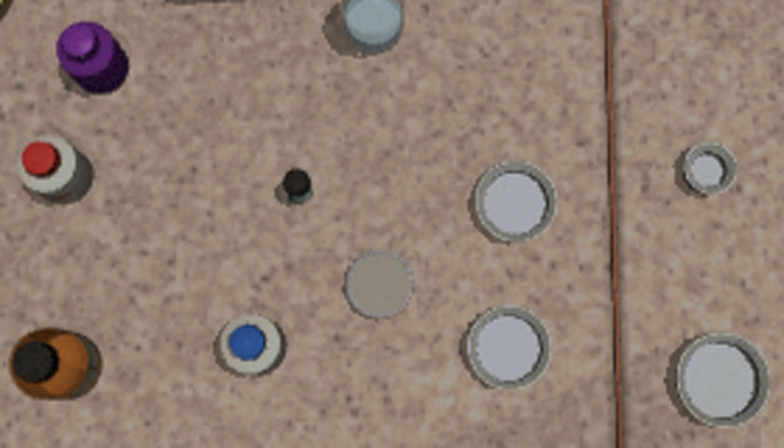

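View pics/scc.png

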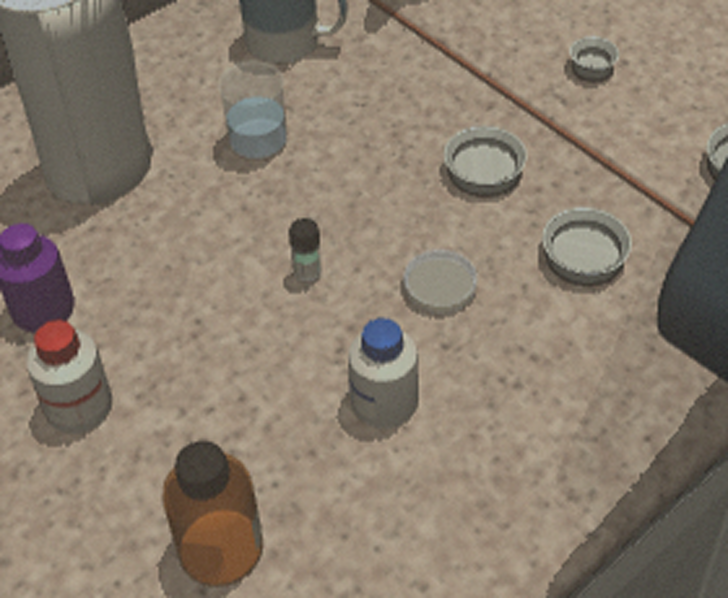

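The crops confirm it: amber bottle, red- and blue-capped white bottles, black-capped vial. The purple bottle stays apart. Lip widths of about 30/30/35/19 px in the top view give two mid holders, the large at (437,315) and the small at (433,240).

```bash
python3 - <<'E'
from h import *
import pickle
np.set_printoptions(precision=4,suppress=True)
d=pickle.load(open('c0.pkl','rb'));t,s=d['top'],d['scene']
T=lambda x,y:((x+.5)/2.8+179.5,(y+.5)/2.8+179.5)
S=lambda x,y:((x+.5)/2.6+169.5,(y+.5)/2.6+169.5)
P=dict(amber=((34,362),(203,461),.122),red=((40,157),(57,338),.096),blue=((247,340),(382,336),.092),vial=((297,181),(305,230),.062),
 midF=((514,201),(484,156),.022),midN=((507,347),(586,238),.022),small=((709,169),(593,55),.022),large=((720,379),None,.022),petri=((379,284),(440,278),.014))
for k,(a,b,z) in P.items():
    print(k,'tri',tri(t,T(*a),s,S(*b)) if b else '', 'top@z',atz(t,*T(*a),z)[:2],'scene@z',atz(s,*S(*b),z)[:2] if b else '')
E
```

```text
amber tri [0.4366 0.2977 0.1214] top@z [0.4374 0.2984] scene@z [0.4353 0.2971]
red tri [0.6161 0.311  0.0913] top@z [0.6162 0.3109] scene@z [0.6109 0.311 ]
blue tri [0.4565 0.1253 0.0871] top@z [0.4574 0.1258] scene@z [0.4524 0.1267]
vial tri [0.6016 0.0871 0.0586] top@z [0.602  0.0878] scene@z [0.598 0.088]
midF tri [ 0.5902 -0.1136  0.0223] top@z [ 0.5911 -0.113 ] scene@z [ 0.5895 -0.1146]
midN tri [ 0.4539 -0.1048  0.0276] top@z [ 0.4552 -0.1045] scene@z [ 0.456  -0.1097]
small tri [ 0.6225 -0.299   0.0202] top@z [ 0.6225 -0.2982] scene@z [ 0.6208 -0.2975]
large tri  top@z [ 0.4266 -0.2996] scene@z 
petri tri [0.5127 0.0127 0.0151] top@z [0.5135 0.0133] scene@z [0.5127 0.0116]
```

Emit:
step_arm --pt "1 0.25 0.1 0 -0.03" --pt "1 0.5 0.25 0 -0.06" --pt "1 0.75 0.4 0 -0.088" --pt "1 1 0.6 0 -0.088" --pt "1 1 0.8 0 -0.088" --pt "1 1 1 0 -0.088" --pt "1 1 1 0 -0.088"

```text
time_s: 0.8
position: [0.4133, -0.3694, 0.2299]
tcp_rot: [[1.0, 0.001, -0.0], [0.001, -1.0, 0.001], [-0.0, -0.001, -1.0]]
force: [0.4, -0.7, 1.0]
opening: 1.003
grasp_force: 0.0
```

Emit:
step_arm --pt "1 0.06 0.2 0 0" --pt "1 0.06 0.4 0 0" --pt "1 0.06 0.6 0 0" --pt "1 0.06 0.8 0 0" --pt "1 0.06 1 0 0"

```text
time_s: 1.3
position: [0.427, -0.1215, 0.2304]
tcp_rot: [[1.0, -0.0, -0.0], [-0.0, -1.0, 0.0], [-0.0, -0.0, -1.0]]
force: [0.3, 0.4, 0.1]
opening: 0.997
grasp_force: 0.0
```

Emit:
step_arm --pt "1 0 0.2 0 0" --pt "1 0 0.4 0 0" --pt "1 0 0.6 0 0" --pt "1 0 0.8 0 0" --pt "1 0 1 0 0" --pt "1 0 1 0 0" --pt "1 0 1 0 0" --pt "1 0 1 0 0" --pt "1 0 1 0 0" --pt "1 0 1 0 0"

```text
time_s: 2.3
position: [0.4278, 0.125, 0.2305]
tcp_rot: [[1.0, -0.003, -0.0], [-0.003, -1.0, -0.0], [-0.0, 0.0, -1.0]]
force: [0.3, 0.4, -0.5]
opening: 0.999
grasp_force: 0.0
```

Emit:
step_arm --pt "1 0.035 0.2 0 0" --pt "1 0.035 0.38 0 0" --pt "1 0.035 0.55 0 0" --pt "1 0.035 0.692 0 0" --pt "1 0.035 0.692 0 0" --pt "1 0.035 0.692 0 0" --pt "1 0.035 0.692 0 0" --pt "1 0.035 0.692 0 0"

```text
time_s: 3.1
position: [0.4364, 0.2979, 0.2305]
tcp_rot: [[1.0, -0.002, -0.001], [-0.002, -1.0, -0.0], [-0.001, 0.0, -1.0]]
force: [1.2, -0.1, -0.8]
opening: 1.001
grasp_force: 0.0
```

```bash
python3 - <<'E'
from h import *
import pickle
d={}
for n in('scene','top'): d[n]=capture(n)
pickle.dump(d,open('c1.pkl','wb'))
t=cv2.resize(d['top']['color'][215:345,160:290,::-1],(400,400),interpolation=3)
s=cv2.resize(d['scene']['color'][150:450,200:500,::-1],(400,400),interpolation=3)
cv2.imwrite('pics/a1.png',np.hstack([t,s]))
st=read_state();print(st['position'])
E
```

```text
[0.43649148 0.2982582  0.23062085]
```

View pics/a1.png

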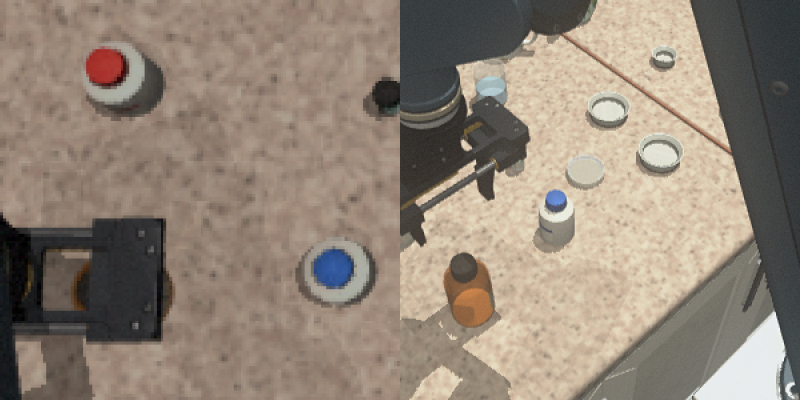

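The left half shows the open gripper over the amber bottle, lined up at (125,290). The right half shows the bottle standing clear below the fingers at (470,290). I'll descend now.

Emit:
step_arm --pt "1 0 0 -0.12 0" --pt "1 0 0 -0.24 0" --pt "1 0 0 -0.36 0" --pt "1 0 0 -0.48 0" --pt "1 0 0 -0.56 0" --pt "1 0 0 -0.61 0" --pt "1 0 0 -0.64 0" --pt "1 0 0 -0.656 0" --pt "1 0 0 -0.656 0" --pt "1 0 0 -0.656 0"

```text
time_s: 4.2
position: [0.4369, 0.2997, 0.0673]
tcp_rot: [[1.0, 0.0, 0.002], [0.0, -1.0, 0.001], [0.002, -0.001, -1.0]]
force: [-0.1, -0.7, -0.6]
opening: 1.0
grasp_force: 0.0
```

Emit:
step_arm --pt "0.7 0 0 0 0" --pt "0.5 0 0 0 0" --pt "0.3 0 0 0 0" --pt "-0.2 0 0 0 0" --pt "-1 0 0 0 0" --pt "-1 0 0 0 0" --pt "-1 0 0 0 0" --pt "-1 0 0 0 0" --pt "-1 0 0 0 0"

```text
time_s: 5.1
position: [0.4365, 0.2998, 0.0668]
tcp_rot: [[1.0, 0.0, 0.001], [0.0, -1.0, 0.001], [0.001, -0.001, -1.0]]
force: [-0.1, 3.6, 3.0]
opening: 0.683
grasp_force: 30.0
```

Emit:
step_arm --pt "-1 0 0 0.02 0" --pt "-1 0 0 0.06 0" --pt "-1 0 0 0.12 0" --pt "-1 0 0 0.2 0" --pt "-1 0 0 0.3 0" --pt "-1 0 0 0.4 0" --pt "-1 0 0 0.5 0" --pt "-1 0 0 0.56 0" --pt "-1 0 0 0.6 0" --pt "-1 0 0 0.6 0" --pt "-1 0 0 0.6 0"

```text
time_s: 6.2
position: [0.4356, 0.299, 0.216]
tcp_rot: [[1.0, 0.0, -0.001], [0.0, -1.0, -0.001], [-0.001, 0.001, -1.0]]
force: [-0.4, -0.0, -3.2]
opening: 0.68
grasp_force: 29.9
```

```bash
python3 - <<'E'
from h import *
s=capture('scene')['color'][:,:,::-1]; t=capture('top')['color'][:,:,::-1]
a=cv2.resize(s[100:400,150:450],(500,500),interpolation=3)
b=cv2.resize(t[240:360,150:270],(300,300),interpolation=3)
cv2.imwrite('pics/a2.png',np.hstack([a,np.vstack([b,b*0])[:500]]))
st=read_state();print(st['position'],st['opening'],st['grasp_force'],st['force'],st['moment'])
E
```

```text
[0.43540755 0.29895122 0.21542026] 0.6860280271656599 29.943912976887077 [ 0.8127782   0.0695016  -3.03989102] [-0.02847613  0.05192592 -0.03064065]
```

View pics/a2.png

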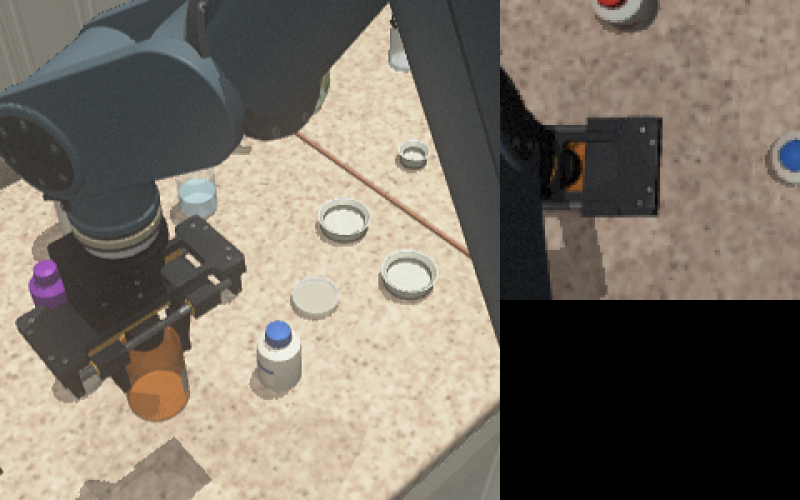

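The amber bottle hangs upright in the fingers, with its base at about crop (160,400), i.e. scene (246,340). I'll check how well it is centred.

```bash
cat >> h.py <<'E'
def base(c,mask,x,y,z,r,h):
    # fit xy of a held cylinder by matching the lower outline: per-column lowest mask pixel vs the model's
    from scipy.optimize import least_squares
    ys,xs=np.nonzero(mask);cols=np.unique(xs);low=np.array([ys[xs==k].max() for k in cols])
    a=np.linspace(0,2*np.pi,120)
    def out(p):
        q=np.array([proj(c,(p[0]+r*np.cos(t),p[1]+r*np.sin(t),z)) for t in a]);return q
    def res(p):
        q=out(p);i=np.argsort(q[:,0]);lowq=q[q[:,1]>=q[:,1].mean()];lowq=lowq[np.argsort(lowq[:,0])]
        L,R=q[:,0].min(),q[:,0].max()
        m=(cols>L+4)&(cols<R-4)
        e=np.zeros(len(cols));e[m]=low[m]-np.interp(cols[m],lowq[:,0],lowq[:,1]);return np.r_[e,3*(cols.min()-L),3*(cols.max()-R)]
    s=least_squares(res,(x,y),diff_step=1e-3,loss='soft_l1');return s.x,s.cost,(xs.min(),xs.max(),ys.max())
E
python3 - <<'E'
from h import *
c=capture('scene');im=c['color'].astype(int)
m=((im[...,0]>1.5*im[...,2]+15)&(im[...,0]-im[...,2]>45)).astype(np.uint8)
m[:, :150]=0;m[:,300:]=0;m[:280]=0;m[370:]=0
n,l,s,_=cv2.connectedComponentsWithStats(m);k=1+s[1:,4].argmax();print(s[k])
st=read_state();p=st['position'];z=p[2]-.0668
print(p,base(c,l==k,p[0],p[1],z,.031,0))
a=np.linspace(0,6.28,60);q=np.array([proj(c,(p[0]+.031*np.cos(t),p[1]+.031*np.sin(t),z)) for t in a]);print(q.min(0),q.max(0))
E
```

```text
[ 226  296   37   57 1415]
[0.43549389 0.29903562 0.21537722] (array([0.44156145, 0.29543552]), np.float64(3.959518439165902), (np.int64(226), np.int64(262), np.int64(352)))
[226.20793969 323.72298435] [263.17112588 355.36009398]
```

Emit:
step_arm --pt "-1 0 -0.04 0 0" --pt "-1 0 -0.12 0 0" --pt "-1 0 -0.24 0 0" --pt "-1 0 -0.37 0 0" --pt "-1 0 -0.5 0 0" --pt "-1 0 -0.63 0 0" --pt "-1 0 -0.76 0 0" --pt "-1 0 -0.88 0 0" --pt "-1 0 -1 0 0"

```text
time_s: 7.25
position: [0.4356, 0.0477, 0.2163]
tcp_rot: [[1.0, 0.0, -0.001], [0.0, -1.0, -0.0], [-0.001, 0.0, -1.0]]
force: [-0.0, -0.6, -3.4]
opening: 0.685
grasp_force: 29.9
```

Emit:
step_arm --pt "-1 0 -0.12 0 0" --pt "-1 0 -0.24 0 0" --pt "-1 0 -0.37 0 0" --pt "-1 0 -0.5 0 0" --pt "-1 0 -0.63 0 0" --pt "-1 0 -0.76 0 0" --pt "-1 0 -0.88 0 0" --pt "-1 0 -0.96 0 0" --pt "-1 0 -1 0 0" --pt "-1 0 -1 0 0" --pt "-1 0 -1 0 0" --pt "-1 0 -1 0 0"

```text
time_s: 8.45
position: [0.4358, -0.1992, 0.2164]
tcp_rot: [[1.0, 0.001, -0.001], [0.001, -1.0, 0.001], [-0.001, -0.001, -1.0]]
force: [-1.4, 0.4, -3.9]
opening: 0.686
grasp_force: 29.9
```

Emit:
step_arm --pt "-1 -0.01 -0.06 0 0" --pt "-1 -0.02 -0.15 0 0" --pt "-1 -0.037 -0.26 0 0" --pt "-1 -0.037 -0.35 0 0" --pt "-1 -0.037 -0.402 0 0" --pt "-1 -0.037 -0.402 0 0" --pt "-1 -0.037 -0.402 0 0" --pt "-1 -0.037 -0.402 -0.1 0" --pt "-1 -0.037 -0.402 -0.2 0" --pt "-1 -0.037 -0.402 -0.3 0" --pt "-1 -0.037 -0.402 -0.37 0" --pt "-1 -0.037 -0.402 -0.4 0" --pt "-1 -0.037 -0.402 -0.4 0" --pt "-1 -0.037 -0.402 -0.4 0"

```text
time_s: 9.85
position: [0.4275, -0.3009, 0.1172]
tcp_rot: [[1.0, 0.001, 0.001], [0.001, -1.0, -0.001], [0.001, 0.001, -1.0]]
force: [0.7, -0.6, -2.5]
opening: 0.683
grasp_force: 29.9
```

```bash
python3 - <<'E'
from h import *
import pickle
d={n:capture(n) for n in('scene','top')}
pickle.dump(d,open('c2.pkl','wb'))
s=d['scene']['color'][:,:,::-1];t=d['top']['color'][:,:,::-1]
a=cv2.resize(s[130:290,350:510],(480,480),interpolation=3)
b=cv2.resize(t[250:370,390:510],(320,320),interpolation=3)
cv2.imwrite('pics/a3.png',np.hstack([a,np.vstack([b,b*0])[:480]]))
st=read_state();print(st['position'],st['opening'],st['force'])
print(proj(d['scene'],(.4266,-.2996,.022)))
E
```

```text
[ 0.42771218 -0.30144518  0.11762893] 0.6851869867948677 [ 0.11411609 -0.25885066 -2.89642359]
[457.84874333 228.78724606]
```

View pics/a3.png

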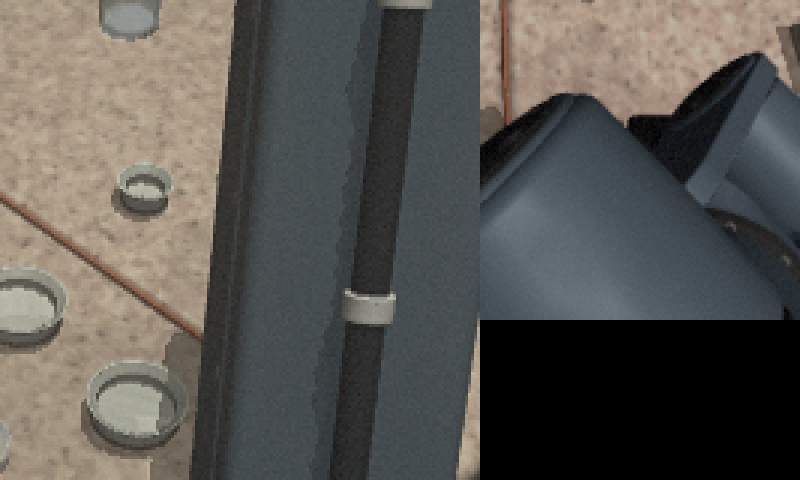

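The view is blocked: the arm hides the large holder in both cameras, and only the other three show, at crop (145,188), (20,305) and (136,403). I'll lower on the measured place under force watch.

Emit:
step_arm --pt "-1 -0.003 0.006 -0.04 0" --pt "-1 -0.003 0.006 -0.08 0" --pt "-1 -0.003 0.006 -0.11 0" --pt "-1 -0.003 0.006 -0.14 0" --pt "-1 -0.003 0.006 -0.16 0" --pt "-1 -0.003 0.006 -0.165 0" --pt "-1 -0.003 0.006 -0.165 0" --pt "-1 -0.003 0.006 -0.165 0"

```text
time_s: 10.75
position: [0.4263, -0.2997, 0.0754]
tcp_rot: [[1.0, 0.0, 0.0], [0.0, -1.0, -0.0], [0.0, 0.0, -1.0]]
force: [-0.0, -0.2, -3.4]
opening: 0.686
grasp_force: 29.9
```

Emit:
step_arm --pt "-1 0 0 -0.004 0" --pt "-1 0 0 -0.008 0" --pt "-1 0 0 -0.012 0" --pt "-1 0 0 -0.014 0" --pt "-1 0 0 -0.014 0" --pt "-1 0 0 -0.014 0"

```text
time_s: 11.35
position: [0.4264, -0.2997, 0.0718]
tcp_rot: [[1.0, 0.0, 0.0], [0.0, -1.0, -0.0], [0.0, 0.0, -1.0]]
force: [-1.1, -0.8, -2.8]
opening: 0.678
grasp_force: 29.9
```

Emit:
step_arm --pt "-1 0 0 -0.004 0" --pt "-1 0 0 -0.004 0" --pt "-1 0 0 -0.008 0" --pt "-1 0 0 -0.008 0"

```text
time_s: 11.75
position: [0.4263, -0.2997, 0.0717]
tcp_rot: [[1.0, 0.001, 0.001], [0.001, -1.0, -0.001], [0.001, 0.001, -1.0]]
force: [-3.3, 2.0, 11.8]
opening: 0.68
grasp_force: 30.0
```

It seated at the expected height, with an 11.8 N reaction. Releasing.

Emit:
step_arm --pt "-1 0 0 0.006 0" --pt "0.4 0 0 0.006 0" --pt "0.6 0 0 0.006 0" --pt "1 0 0 0.006 0" --pt "1 0 0 0.006 0" --pt "1 0 0 0.006 0" --pt "1 0 0 0.006 0" --pt "1 0 0 0.006 0" --pt "1 0 0 0.006 0" --pt "1 0 0 0.05 0" --pt "1 0 0 0.15 0" --pt "1 0 0 0.3 0" --pt "1 0 0 0.45 0" --pt "1 0 0 0.6 0" --pt "1 0 0 0.6 0" --pt "1 0 0 0.6 0"

```text
time_s: 13.35
position: [0.4265, -0.2997, 0.2212]
tcp_rot: [[1.0, 0.0, 0.002], [0.0, -1.0, -0.002], [0.002, 0.002, -1.0]]
force: [0.2, 0.1, -1.0]
opening: 0.998
grasp_force: 0.0
```

Emit:
step_arm --pt "1 0.05 0.15 0 0" --pt "1 0.1 0.3 0 0" --pt "1 0.15 0.45 0 0" --pt "1 0.2 0.6 0 0" --pt "1 0.25 0.8 0 0" --pt "1 0.25 1 0 0" --pt "1 0.25 1 0 0" --pt "1 0.25 1 0 0"

```text
time_s: 14.15
position: [0.4876, -0.0481, 0.2185]
tcp_rot: [[1.0, 0.004, -0.003], [0.004, -1.0, 0.001], [-0.003, -0.001, -1.0]]
force: [-0.1, -0.8, 0.6]
opening: 1.0
grasp_force: 0.0
```

Emit:
step_arm --pt "1 0.08 0.15 0 0" --pt "1 0.16 0.3 0 0" --pt "1 0.24 0.45 0 0" --pt "1 0.32 0.6 0 0" --pt "1 0.4 0.75 0 0" --pt "1 0.45 0.9 0 0" --pt "1 0.5 1 0 0" --pt "1 0.5 1 0 0" --pt "1 0.5 1 0 0" --pt "1 0.5 1 0 0"

```text
time_s: 15.15
position: [0.6135, 0.1983, 0.219]
tcp_rot: [[1.0, -0.002, -0.002], [-0.002, -1.0, -0.001], [-0.002, 0.001, -1.0]]
force: [0.4, -0.4, 1.0]
opening: 1.003
grasp_force: 0.0
```

```bash
python3 - <<'E'
from h import *
d={n:capture(n) for n in('scene','top')}
s=d['scene']['color'][:,:,::-1];t=d['top']['color'][:,:,::-1]
cv2.imwrite('pics/a4.png',np.hstack([cv2.resize(t[250:370,390:510],(400,400),interpolation=3),cv2.resize(s[150:300,380:530],(400,400),interpolation=3)]))
for z in(.005,.085,.127): print(z,proj(d['top'],(.4266,-.2996,z)),proj(d['scene'],(.4266,-.2996,z)))
E
```

```text
0.005 [435.09459272 315.15828246] [456.54260903 233.75825905]
0.085 [443.74817301 314.48461677] [462.93964768 209.411787  ]
0.127 [448.82590839 314.08932419] [466.57057802 195.59283905]
```

View pics/a4.png

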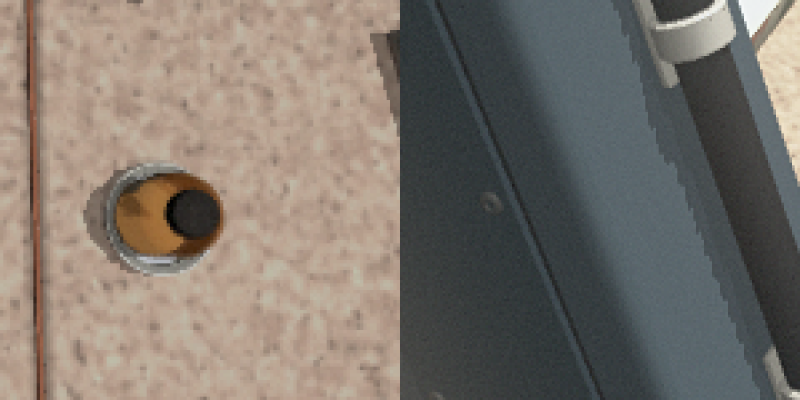

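The amber cap is at (448,314) in the top view, against (448.8,314.1) predicted for standing fully down, so it is upright in the large holder. Next is the red-capped bottle.

Emit:
step_arm --pt "1 0.006 0.15 0 0" --pt "1 0.006 0.3 0 0" --pt "1 0.006 0.4 0 0" --pt "1 0.006 0.451 0 0" --pt "1 0.006 0.451 0 0" --pt "1 0.006 0.451 0 0" --pt "1 0.006 0.451 0 0" --pt "1 0.006 0.451 -0.12 0" --pt "1 0.006 0.451 -0.24 0" --pt "1 0.006 0.451 -0.36 0" --pt "1 0.006 0.451 -0.48 0" --pt "1 0.006 0.451 -0.58 0" --pt "1 0.006 0.451 -0.64 0" --pt "1 0.006 0.451 -0.68 0" --pt "1 0.006 0.451 -0.694 0" --pt "1 0.006 0.451 -0.694 0" --pt "1 0.006 0.451 -0.694 0"

```text
time_s: 16.95
position: [0.6162, 0.3135, 0.0476]
tcp_rot: [[1.0, 0.0, 0.002], [0.0, -1.0, 0.001], [0.002, -0.001, -1.0]]
force: [-0.6, 0.3, 0.4]
opening: 1.001
grasp_force: 0.0
```

Emit:
step_arm --pt "0.7 0 0 0 0" --pt "0.5 0 0 0 0" --pt "0.3 0 0 0 0" --pt "0 0 0 0 0" --pt "-1 0 0 0 0" --pt "-1 0 0 0 0" --pt "-1 0 0 0 0" --pt "-1 0 0 0 0" --pt "-1 0 0 0 0"

```text
time_s: 17.85
position: [0.6152, 0.3132, 0.0463]
tcp_rot: [[1.0, 0.0, -0.0], [0.0, -1.0, 0.0], [-0.0, -0.0, -1.0]]
force: [-0.2, 0.7, 1.1]
opening: 0.591
grasp_force: 30.0
```

Emit:
step_arm --pt "-1 0 0 0.02 0" --pt "-1 0 0 0.06 0" --pt "-1 0 0 0.12 0" --pt "-1 0 0 0.2 0" --pt "-1 0 0 0.3 0" --pt "-1 0 0 0.4 0" --pt "-1 0 0 0.5 0" --pt "-1 0 0 0.56 0" --pt "-1 0 0 0.6 0" --pt "-1 0 0 0.6 0" --pt "-1 0 0 0.6 0"

```text
time_s: 18.95
position: [0.6147, 0.313, 0.1956]
tcp_rot: [[1.0, 0.0, -0.001], [0.0, -1.0, -0.0], [-0.001, 0.0, -1.0]]
force: [-0.2, -0.0, -1.9]
opening: 0.594
grasp_force: 30.0
```

Emit:
step_arm --pt "-1 0 -0.04 0 0" --pt "-1 0 -0.12 0 0" --pt "-1 0 -0.24 0 0" --pt "-1 0 -0.37 0 0" --pt "-1 0 -0.5 0 0" --pt "-1 0 -0.63 0 0" --pt "-1 0 -0.76 0 0" --pt "-1 0 -0.88 0 0" --pt "-1 0 -0.96 0 0" --pt "-1 0 -1 0 0" --pt "-1 0 -1 0 0" --pt "-1 0 -1 0 0"

```text
time_s: 20.15
position: [0.6149, 0.0632, 0.196]
tcp_rot: [[1.0, -0.0, -0.001], [-0.0, -1.0, 0.001], [-0.001, -0.001, -1.0]]
force: [0.0, 0.2, -1.3]
opening: 0.589
grasp_force: 30.0
```

Emit:
step_arm --pt "-1 -0.02 -0.06 0 0" --pt "-1 -0.04 -0.15 0 0" --pt "-1 -0.06 -0.27 0 0" --pt "-1 -0.08 -0.4 0 0" --pt "-1 -0.097 -0.53 0 0" --pt "-1 -0.097 -0.64 0 0" --pt "-1 -0.097 -0.706 0 0" --pt "-1 -0.097 -0.706 0 0" --pt "-1 -0.097 -0.706 0 0" --pt "-1 -0.097 -0.706 -0.08 0" --pt "-1 -0.097 -0.706 -0.2 0" --pt "-1 -0.097 -0.706 -0.32 0" --pt "-1 -0.097 -0.706 -0.38 0" --pt "-1 -0.097 -0.706 -0.42 0" --pt "-1 -0.097 -0.706 -0.42 0" --pt "-1 -0.097 -0.706 -0.42 0" --pt "-1 -0.097 -0.706 -0.42 0"

```text
time_s: 21.85
position: [0.592, -0.1133, 0.0925]
tcp_rot: [[1.0, 0.001, 0.002], [0.001, -1.0, -0.001], [0.002, 0.001, -1.0]]
force: [0.3, -0.2, -1.3]
opening: 0.59
grasp_force: 30.0
```

Emit:
step_arm --pt "-1 -0.004 0 -0.03 0" --pt "-1 -0.004 0 -0.07 0" --pt "-1 -0.004 0 -0.1 0" --pt "-1 -0.004 0 -0.13 0" --pt "-1 -0.004 0 -0.145 0" --pt "-1 -0.004 0 -0.145 0" --pt "-1 -0.004 0 -0.145 0"

```text
time_s: 22.55
position: [0.5901, -0.1133, 0.0549]
tcp_rot: [[1.0, 0.0, -0.0], [0.0, -1.0, 0.0], [-0.0, -0.0, -1.0]]
force: [0.2, -1.0, -0.1]
opening: 0.594
grasp_force: 30.0
```

Emit:
step_arm --pt "-1 0 0 -0.004 0" --pt "-1 0 0 -0.008 0" --pt "-1 0 0 -0.01 0" --pt "-1 0 0 -0.01 0" --pt "-1 0 0 -0.01 0"

```text
time_s: 23.05
position: [0.59, -0.1133, 0.0526]
tcp_rot: [[1.0, 0.0, 0.0], [0.0, -1.0, -0.0], [0.0, 0.0, -1.0]]
force: [-0.6, -0.7, -1.3]
opening: 0.594
grasp_force: 30.0
```

Emit:
step_arm --pt "-1 0 0 -0.004 0" --pt "-1 0 0 -0.006 0" --pt "-1 0 0 -0.01 0" --pt "-1 0 0 -0.012 0" --pt "-1 0 0 -0.012 0"

```text
time_s: 23.55
position: [0.5901, -0.1133, 0.0513]
tcp_rot: [[1.0, 0.0, 0.0], [0.0, -1.0, -0.0], [0.0, 0.0, -1.0]]
force: [-2.8, 0.8, 9.7]
opening: 0.596
grasp_force: 30.1
```

Emit:
step_arm --pt "-1 0 0 0.006 0" --pt "0.2 0 0 0.006 0" --pt "0.4 0 0 0.006 0" --pt "1 0 0 0.006 0" --pt "1 0 0 0.006 0" --pt "1 0 0 0.006 0" --pt "1 0 0 0.006 0" --pt "1 0 0 0.006 0" --pt "1 0 0 0.006 0" --pt "1 0 0 0.006 0" --pt "1 0 0 0.05 0" --pt "1 0 0 0.15 0" --pt "1 0 0 0.3 0" --pt "1 0 0 0.45 0" --pt "1 0 0 0.6 0" --pt "1 0 0 0.6 0" --pt "1 0 0 0.6 0"

```text
time_s: 25.25
position: [0.5905, -0.1135, 0.2014]
tcp_rot: [[1.0, 0.0, 0.003], [0.0, -1.0, -0.001], [0.003, 0.001, -1.0]]
force: [-0.4, 0.1, -0.1]
opening: 1.002
grasp_force: 0.0
```

Emit:
step_arm --pt "1 -0.1 0.14 0 0" --pt "1 -0.2 0.28 0 0" --pt "1 -0.3 0.42 0 0" --pt "1 -0.4 0.57 0 0" --pt "1 -0.46 0.72 0 0" --pt "1 -0.5 0.86 0 0" --pt "1 -0.536 0.955 0 0" --pt "1 -0.536 0.955 0 0" --pt "1 -0.536 0.955 0 0" --pt "1 -0.536 0.955 0 0" --pt "1 -0.536 0.955 0 0"

```text
time_s: 26.35
position: [0.4565, 0.1244, 0.1993]
tcp_rot: [[1.0, -0.001, -0.0], [-0.001, -1.0, -0.0], [-0.0, 0.0, -1.0]]
force: [0.7, 0.3, 0.6]
opening: 1.004
grasp_force: 0.0
```

```bash
python3 - <<'E'
from h import *
d={n:capture(n) for n in('scene','top')}
s=d['scene']['color'][:,:,::-1];t=d['top']['color'][:,:,::-1]
cv2.imwrite('pics/a5.png',np.hstack([cv2.resize(t[200:350,260:410],(400,400),interpolation=3),cv2.resize(s[170:390,220:440],(400,400),interpolation=3)]))
for z in(.005,.101): print(z,proj(d['top'],(.5905,-.1133,z)),proj(d['scene'],(.5905,-.1133,z)))
print(read_state()['position'])
E
```

```text
0.005 [362.73204533 252.71603531] [354.96413002 234.67779978]
0.101 [366.63268987 246.42199396] [356.34118475 205.31649968]
[0.4564195  0.12453565 0.19939503]
```

View pics/a5.png

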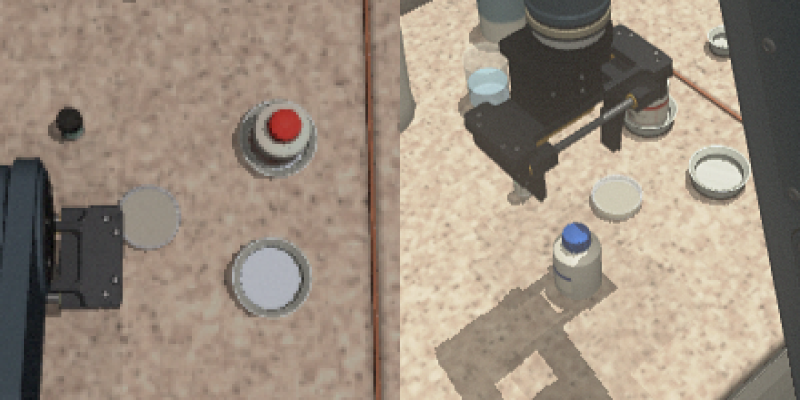

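The red-capped bottle stands in the far mid holder, with its cap at top (367,246) against (366.6,246.4) predicted. The blue-capped bottle at crop (578,260) stands under the gripper.

Emit:
step_arm --pt "1 0 0.004 -0.12 0" --pt "1 0 0.004 -0.24 0" --pt "1 0 0.004 -0.36 0" --pt "1 0 0.004 -0.46 0" --pt "1 0 0.004 -0.54 0" --pt "1 0 0.004 -0.59 0" --pt "1 0 0.004 -0.62 0" --pt "1 0 0.004 -0.628 0" --pt "1 0 0.004 -0.628 0" --pt "1 0 0.004 -0.628 0"

```text
time_s: 27.45
position: [0.4566, 0.1264, 0.0431]
tcp_rot: [[1.0, 0.0, 0.001], [0.0, -1.0, 0.0], [0.001, -0.0, -1.0]]
force: [0.5, -0.7, 0.1]
opening: 0.997
grasp_force: 0.0
```

Emit:
step_arm --pt "0.7 0 0 0 0" --pt "0.5 0 0 0 0" --pt "0.3 0 0 0 0" --pt "0 0 0 0 0" --pt "-1 0 0 0 0" --pt "-1 0 0 0 0" --pt "-1 0 0 0 0" --pt "-1 0 0 0 0" --pt "-1 0 0 0 0"

```text
time_s: 28.35
position: [0.456, 0.1265, 0.0426]
tcp_rot: [[1.0, 0.0, 0.0], [0.0, -1.0, 0.0], [0.0, -0.0, -1.0]]
force: [-0.8, 0.6, 1.4]
opening: 0.598
grasp_force: 30.0
```

Emit:
step_arm --pt "-1 0 0 0.02 0" --pt "-1 0 0 0.06 0" --pt "-1 0 0 0.12 0" --pt "-1 0 0 0.2 0" --pt "-1 0 0 0.3 0" --pt "-1 0 0 0.36 0" --pt "-1 0 0 0.4 0" --pt "-1 0 0 0.4 0" --pt "-1 0 0 0.4 0" --pt "-1 0 0 0.4 0"

```text
time_s: 29.35
position: [0.4553, 0.1264, 0.1418]
tcp_rot: [[1.0, 0.0, -0.002], [0.0, -1.0, -0.0], [-0.002, 0.0, -1.0]]
force: [-1.0, 0.1, -2.7]
opening: 0.598
grasp_force: 30.0
```

Emit:
step_arm --pt "-1 0 -0.04 0 0" --pt "-1 0 -0.12 0 0" --pt "-1 0 -0.24 0 0" --pt "-1 0 -0.37 0 0" --pt "-1 0 -0.5 0 0" --pt "-1 0 -0.63 0 0" --pt "-1 0 -0.76 0 0" --pt "-1 0 -0.86 0 0" --pt "-1 0 -0.928 0 0" --pt "-1 0 -0.928 0 0" --pt "-1 0 -0.928 0 0" --pt "-1 0 -0.928 -0.08 0" --pt "-1 0 -0.928 -0.16 0" --pt "-1 0 -0.928 -0.2 0" --pt "-1 0 -0.928 -0.2 0" --pt "-1 0 -0.928 -0.2 0" --pt "-1 0 -0.928 -0.2 0"

```text
time_s: 31.05
position: [0.4566, -0.1055, 0.0932]
tcp_rot: [[1.0, 0.001, 0.001], [0.001, -1.0, -0.001], [0.001, 0.001, -1.0]]
force: [-0.3, 0.1, -1.0]
opening: 0.595
grasp_force: 30.0
```

Emit:
step_arm --pt "-1 -0.003 0 -0.04 0" --pt "-1 -0.003 0 -0.08 0" --pt "-1 -0.003 0 -0.12 0" --pt "-1 -0.003 0 -0.15 0" --pt "-1 -0.003 0 -0.165 0" --pt "-1 -0.003 0 -0.17 0" --pt "-1 -0.003 0 -0.17 0" --pt "-1 -0.003 0 -0.17 0"

```text
time_s: 31.85
position: [0.4555, -0.1056, 0.0502]
tcp_rot: [[1.0, 0.0, 0.0], [0.0, -1.0, -0.0], [0.0, 0.0, -1.0]]
force: [-0.3, -0.1, -1.5]
opening: 0.596
grasp_force: 30.0
```

Emit:
step_arm --pt "-1 0 0 -0.004 0" --pt "-1 0 0 -0.006 0" --pt "-1 0 0 -0.006 0" --pt "-1 0 0 -0.006 0"

```text
time_s: 32.25
position: [0.4553, -0.1056, 0.0486]
tcp_rot: [[1.0, 0.0, 0.0], [0.0, -1.0, -0.0], [0.0, 0.0, -1.0]]
force: [0.6, -0.3, -2.0]
opening: 0.597
grasp_force: 30.0
```

Emit:
step_arm --pt "-1 0 0 -0.004 0" --pt "-1 0 0 -0.006 0" --pt "-1 0 0 -0.008 0" --pt "-1 0 0 -0.01 0" --pt "-1 0 0 -0.01 0"

```text
time_s: 32.75
position: [0.4554, -0.1056, 0.0475]
tcp_rot: [[1.0, 0.0, 0.001], [0.0, -1.0, -0.001], [0.001, 0.001, -1.0]]
force: [-2.5, 1.5, 14.5]
opening: 0.594
grasp_force: 30.1
```

Emit:
step_arm --pt "-1 0 0 0.006 0" --pt "0.2 0 0 0.006 0" --pt "0.4 0 0 0.006 0" --pt "1 0 0 0.006 0" --pt "1 0 0 0.006 0" --pt "1 0 0 0.006 0" --pt "1 0 0 0.006 0" --pt "1 0 0 0.006 0" --pt "1 0 0 0.006 0" --pt "1 0 0 0.006 0" --pt "1 0 0 0.05 0" --pt "1 0 0 0.15 0" --pt "1 0 0 0.3 0" --pt "1 0 0 0.45 0" --pt "1 0 0 0.6 0" --pt "1 0 0 0.6 0" --pt "1 0 0 0.6 0"

```text
time_s: 34.45
position: [0.4555, -0.1056, 0.1974]
tcp_rot: [[1.0, 0.0, 0.003], [0.0, -1.0, -0.001], [0.003, 0.001, -1.0]]
force: [-0.9, 0.5, -0.5]
opening: 1.002
grasp_force: 0.0
```

Emit:
step_arm --pt "1 0.1 0.13 0 0" --pt "1 0.2 0.26 0 0" --pt "1 0.3 0.39 0 0" --pt "1 0.4 0.52 0 0" --pt "1 0.5 0.65 0 0" --pt "1 0.58 0.774 0 0" --pt "1 0.58 0.774 0 0" --pt "1 0.58 0.774 0 0" --pt "1 0.58 0.774 0 0" --pt "1 0.58 0.774 0 0"

```text
time_s: 35.45
position: [0.5992, 0.0868, 0.1955]
tcp_rot: [[1.0, -0.001, -0.002], [-0.001, -1.0, -0.0], [-0.002, 0.0, -1.0]]
force: [-0.2, -1.0, -0.8]
opening: 1.003
grasp_force: 0.0
```

```bash
python3 - <<'E'
from h import *
d={n:capture(n) for n in('scene','top')}
s=d['scene']['color'][:,:,::-1];t=d['top']['color'][:,:,::-1]
cv2.imwrite('pics/a6.png',np.hstack([cv2.resize(t[200:350,260:410],(400,400),interpolation=3),cv2.resize(s[170:390,220:440],(400,400),interpolation=3)]))
print(proj(d['top'],(.455,-.1055,.097)),proj(d['scene'],(.455,-.1055,.097)),proj(d['scene'],(.601,.088,.062)))
print(read_state()['position'])
E
```

```text
[364.11726268 302.24226111] [397.34474958 239.30775603] [286.1541964 257.3870306]
[0.59970757 0.08686436 0.19597281]
```

View pics/a6.png

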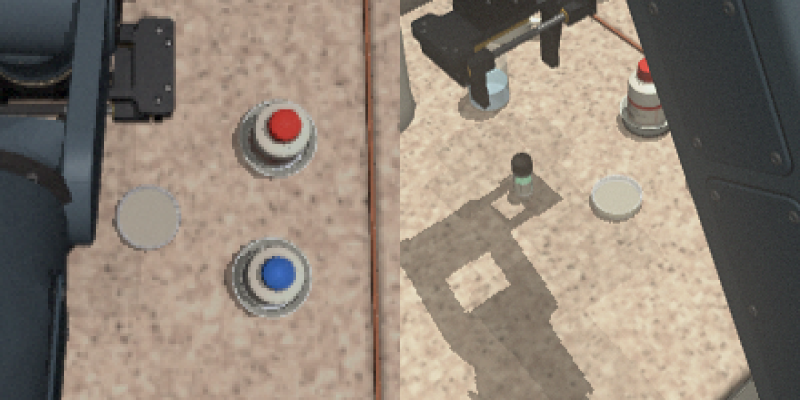

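The blue-capped bottle stands in the near mid holder, cap at (364.6,302.4) against (364.1,302.2) predicted. The vial's top is at scene (287,257), matching the estimate (286,257), clear under the fingers.

Emit:
step_arm --pt "1 0.005 0.001 -0.12 0" --pt "1 0.005 0.001 -0.24 0" --pt "1 0.005 0.001 -0.36 0" --pt "1 0.005 0.001 -0.48 0" --pt "1 0.005 0.001 -0.56 0" --pt "1 0.005 0.001 -0.62 0" --pt "1 0.005 0.001 -0.65 0" --pt "1 0.005 0.001 -0.664 0" --pt "1 0.005 0.001 -0.664 0" --pt "1 0.005 0.001 -0.664 0" --pt "1 0.005 0.001 -0.664 0"

```text
time_s: 36.65
position: [0.6022, 0.0882, 0.0311]
tcp_rot: [[1.0, 0.0, 0.002], [0.0, -1.0, -0.0], [0.002, 0.0, -1.0]]
force: [0.7, 0.1, -0.3]
opening: 1.001
grasp_force: 0.0
```

Emit:
step_arm --pt "0.6 0 0 0 0" --pt "0.2 0 0 0 0" --pt "-0.1 0 0 0 0" --pt "-0.2 0 0 0 0" --pt "-0.25 0 0 0 0" --pt "-0.28 0 0 0 0" --pt "-0.31 0 0 0 0" --pt "-0.34 0 0 0 0" --pt "-0.37 0 0 0 0" --pt "-0.4 0 0 0 0" --pt "-0.43 0 0 0 0" --pt "-0.5 0 0 0 0" --pt "-1 0 0 0 0" --pt "-1 0 0 0 0" --pt "-1 0 0 0 0"

```text
time_s: 38.15
position: [0.6015, 0.0882, 0.0301]
tcp_rot: [[1.0, 0.0, 0.0], [0.0, -1.0, 0.0], [0.0, -0.0, -1.0]]
force: [1.0, 0.9, -0.2]
opening: 0.273
grasp_force: 30.0
```

Emit:
step_arm --pt "-1 0 0 0.02 0" --pt "-1 0 0 0.06 0" --pt "-1 0 0 0.12 0" --pt "-1 0 0 0.2 0" --pt "-1 0 0 0.3 0" --pt "-1 0 0 0.4 0" --pt "-1 0 0 0.5 0" --pt "-1 0 0 0.56 0" --pt "-1 0 0 0.6 0" --pt "-1 0 0 0.6 0" --pt "-1 0 0 0.6 0"

```text
time_s: 39.25
position: [0.6011, 0.0882, 0.1801]
tcp_rot: [[1.0, 0.0, -0.0], [0.0, -1.0, 0.0], [-0.0, -0.0, -1.0]]
force: [-0.2, 0.1, -0.3]
opening: 0.271
grasp_force: 30.0
```

Emit:
step_arm --pt "-1 0.02 -0.04 0 0" --pt "-1 0.04 -0.12 0 0" --pt "-1 0.06 -0.24 0 0" --pt "-1 0.084 -0.37 0 0" --pt "-1 0.084 -0.5 0 0" --pt "-1 0.084 -0.63 0 0" --pt "-1 0.084 -0.76 0 0" --pt "-1 0.084 -0.88 0 0" --pt "-1 0.084 -0.96 0 0" --pt "-1 0.084 -1 0 0" --pt "-1 0.084 -1 0 0" --pt "-1 0.084 -1 0 0"

```text
time_s: 40.45
position: [0.6222, -0.1608, 0.1796]
tcp_rot: [[1.0, 0.001, -0.001], [0.001, -1.0, 0.001], [-0.001, -0.001, -1.0]]
force: [-0.7, 0.1, -0.0]
opening: 0.272
grasp_force: 30.0
```

Emit:
step_arm --pt "-1 0 -0.06 0 0" --pt "-1 0 -0.15 0 0" --pt "-1 0 -0.27 0 0" --pt "-1 0 -0.4 0 0" --pt "-1 0 -0.5 0 0" --pt "-1 0 -0.544 0 0" --pt "-1 0 -0.544 0 0" --pt "-1 0 -0.544 0 0" --pt "-1 0 -0.544 -0.08 0" --pt "-1 0 -0.544 -0.2 0" --pt "-1 0 -0.544 -0.3 0" --pt "-1 0 -0.544 -0.37 0" --pt "-1 0 -0.544 -0.4 0" --pt "-1 0 -0.544 -0.4 0" --pt "-1 0 -0.544 -0.4 0" --pt "-1 0 -0.544 -0.4 0"

```text
time_s: 42.05
position: [0.6235, -0.298, 0.0816]
tcp_rot: [[1.0, 0.001, 0.002], [0.001, -1.0, -0.002], [0.002, 0.002, -1.0]]
force: [0.5, 0.5, -0.2]
opening: 0.272
grasp_force: 30.0
```

```bash
python3 - <<'E'
from h import *
d={n:capture(n) for n in('scene','top')}
s=d['scene']['color'][:,:,::-1]
cv2.imwrite('pics/a7.png',np.hstack([cv2.resize(s[110:260,320:470],(500,500),interpolation=3)]))
st=read_state();p=st['position'];print(p,[proj(d['scene'],x) for x in((p[0],p[1],p[2]-.0301),(.622,-.298,.022))])
E
```

```text
[ 0.62320071 -0.29814384  0.08140355] [array([398.34297497, 181.55789284]), array([397.54953709, 190.53987528])]
```

View pics/a7.png

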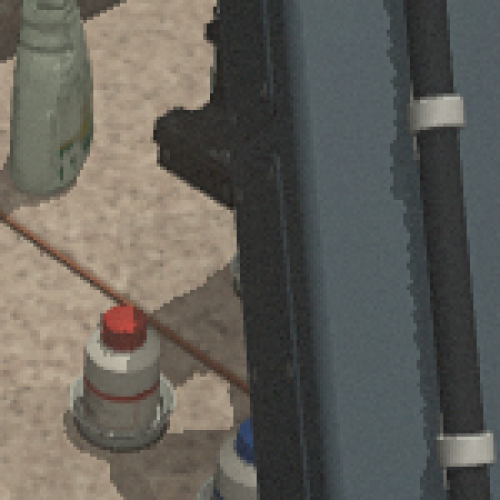

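The arm hides the small holder from this camera. The red-capped bottle stands well in its holder at crop (125,385). I'll lower on the measured place under force watch.

Emit:
step_arm --pt "-1 -0.003 0 -0.03 0" --pt "-1 -0.003 0 -0.06 0" --pt "-1 -0.003 0 -0.09 0" --pt "-1 -0.003 0 -0.12 0" --pt "-1 -0.003 0 -0.15 0" --pt "-1 -0.003 0 -0.165 0" --pt "-1 -0.003 0 -0.165 0" --pt "-1 -0.003 0 -0.165 0"

```text
time_s: 42.95
position: [0.6219, -0.2979, 0.0388]
tcp_rot: [[1.0, 0.0, 0.0], [0.0, -1.0, -0.0], [0.0, 0.0, -1.0]]
force: [0.1, -0.2, 0.4]
opening: 0.273
grasp_force: 30.0
```

Emit:
step_arm --pt "-1 0 0 -0.004 0" --pt "-1 0 0 -0.006 0" --pt "-1 0 0 -0.006 0" --pt "-1 0 0 -0.006 0"

```text
time_s: 43.35
position: [0.6218, -0.2978, 0.0375]
tcp_rot: [[1.0, 0.0, 0.0], [0.0, -1.0, -0.0], [0.0, 0.0, -1.0]]
force: [0.3, 0.5, 0.2]
opening: 0.274
grasp_force: 30.0
```

Emit:
step_arm --pt "-1 0 0 -0.004 0" --pt "-1 0 0 -0.008 0" --pt "-1 0 0 -0.01 0" --pt "-1 0 0 -0.012 0" --pt "-1 0 0 -0.012 0"

```text
time_s: 43.85
position: [0.6219, -0.2978, 0.035]
tcp_rot: [[1.0, 0.0, 0.0], [0.0, -1.0, -0.0], [0.0, 0.0, -1.0]]
force: [-1.3, 0.1, 4.6]
opening: 0.274
grasp_force: 30.0
```

Contact is at the expected height. Releasing and backing off.

Emit:
step_arm --pt "-1 0 0 0.002 0" --pt "-0.4 0 0 0.002 0" --pt "-0.3 0 0 0.002 0" --pt "-0.2 0 0 0.002 0" --pt "0 0 0 0.002 0" --pt "0.3 0 0 0.002 0" --pt "0.3 0 0 0.002 0" --pt "0.3 0 0 0.002 0" --pt "0.3 0 0 0.002 0" --pt "0.3 0 0 0.05 0" --pt "0.3 0 0 0.15 0" --pt "0.3 0 0 0.3 0" --pt "0.3 0 0 0.45 0" --pt "0.3 0 0 0.6 0" --pt "0.3 0 0 0.75 0" --pt "0.3 0 0 0.75 0"

```text
time_s: 45.45
position: [0.6252, -0.3, 0.2302]
tcp_rot: [[1.0, 0.0, 0.012], [0.001, -1.0, -0.008], [0.012, 0.008, -1.0]]
force: [0.2, -0.3, 0.1]
opening: 0.649
grasp_force: 0.0
```

Emit:
step_arm --pt "0.3 -0.1 0.15 0 0" --pt "0.3 -0.2 0.3 0 0" --pt "0.3 -0.3 0.45 0 0" --pt "0.3 -0.4 0.6 0 0" --pt "0.3 -0.5 0.75 0 0" --pt "0.3 -0.5 0.9 0 0" --pt "0.3 -0.5 1 0 0"

```text
time_s: 46.15
position: [0.4949, -0.0454, 0.2221]
tcp_rot: [[1.0, 0.001, -0.001], [0.001, -1.0, 0.001], [-0.001, -0.001, -1.0]]
force: [0.8, -0.7, 0.6]
opening: 0.648
grasp_force: 0.0
```

Emit:
step_arm --pt "0.3 0 0.17 0 0" --pt "0.3 0 0.34 0 0" --pt "0.3 0 0.51 0 0" --pt "0.3 0 0.68 0 0" --pt "0.3 0 0.85 0 0" --pt "0.3 0 1 0 0" --pt "0.3 0 1 0 0" --pt "0.3 0 1 0 0"

```text
time_s: 46.95
position: [0.4962, 0.2028, 0.2218]
tcp_rot: [[1.0, 0.003, -0.0], [0.003, -1.0, -0.001], [-0.0, 0.001, -1.0]]
force: [-0.0, -0.2, -0.3]
opening: 0.649
grasp_force: 0.0
```

```bash
python3 - <<'E'
from h import *
d={n:capture(n) for n in('scene','top')}
s=d['scene']['color'][:,:,::-1];t=d['top']['color'][:,:,::-1]
cv2.imwrite('pics/a8.png',np.hstack([cv2.resize(t[170:350,270:470],(440,396),interpolation=3),cv2.resize(s[150:348,320:500],(360,396),interpolation=3)]))
print(proj(d['top'],(.622,-.298,.067)),proj(d['scene'],(.622,-.298,.067)))
E
```

```text
[437.37861933 236.88564471] [399.2536058 176.9921628]
```

View pics/a8.png

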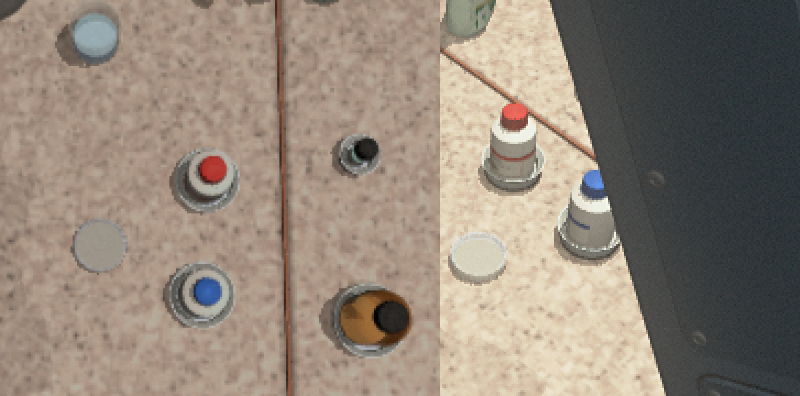

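All four containers stand upright in their holders. The vial's cap is at (436.8,237.7) against (437.4,236.9) predicted, and the dish and beaker have not moved.

```bash
python3 -c "
from rig import *
print(hand_in())"
```

```text
the job is handed in; nothing more can be done
None
```

All four containers are upright and fully down in holders of their own size, placed in the order asked; the dish and beaker weren't touched, and the job was handed in at about 47 s (no verdict shown).

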